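Heft the hardware tins and hold up the fullest

TASK

One of the three identical green tins in the wooden tray is much fuller than the other two: find it by feel. Working from left to right as the robot sees them, lift each tin clear of the tray, feel its weight, and stand it upright in the tray again (set down, not dropped) before lifting the next; the last one need not go back if it is the heaviest. Finish while holding the heaviest tin upright in the gripper, still, its bottom at least 15 cm above the bench, with the other two standing in the tray, and leave the paint can, the jar and the wrench alone.

Things in the scene. Friction and masses are not known exactly. Their poses are not given: they have to be found in the camera images.
- tray: low dark wooden tray fixed to the bench, 140 x 460 mm outside, walls 8 mm thick, rim 22 mm above the bench, inner floor 8 mm above the bench. Origin at the centre of its underside; its y axis runs along its length towards the left end as the robot sees it, its x axis across it away from the robot
- tin_left: left one (robot's left, largest y) of three identical closed round tins in the tray: green, yellow band near the foot, steel lid fixed shut; 62 mm across (lid 64 mm, the top 10 mm), 90 mm tall. Origin at the centre of its underside, z up. Masses cannot be seen: any one of the three may be the heavy one (0.55 to 0.7 kg), the other two are 0.2 to 0.4 kg; snug contents with 2 mm of play
- tin_middle: middle one of three identical closed round tins in the tray: green, yellow band near the foot, steel lid fixed shut; 62 mm across (lid 64 mm, the top 10 mm), 90 mm tall. Origin at the centre of its underside, z up. Masses cannot be seen: any one of the three may be the heavy one (0.55 to 0.7 kg), the other two are 0.2 to 0.4 kg; snug contents with 2 mm of play
- tin_right: right one (smallest y) of three identical closed round tins in the tray: green, yellow band near the foot, steel lid fixed shut; 62 mm across (lid 64 mm, the top 10 mm), 90 mm tall. Origin at the centre of its underside, z up. Masses cannot be seen: any one of the three may be the heavy one (0.55 to 0.7 kg), the other two are 0.2 to 0.4 kg; snug contents with 2 mm of play
- paint_can: bystander: white and red paint can, 80 mm across, 85 mm tall, origin at the centre of its underside; stands beyond the tray
- jar: bystander: brown glass jar with a black cap, 72 mm across, 110 mm tall, origin at the centre of its underside; stands to the robot's right of the tray
- wrench: bystander: steel wrench lying flat on the bench to the robot's left of the tray, about 170 mm long along its x axis, origin at the middle of its underside

How it is judged:
On the way, in this order (a step that is already met when the one before it is completed fails the run):
1. the left tin is lifted clear of the tray in the gripper, the other two standing in the tray (height (world z) of tin_left above 0.04 m and contact force between the fingers and tin_left above 1 N and x of tin_middle in the frame of tray between -0.06 and 0.06 m and y of tin_middle in the frame of tray between -0.215 and 0.215 m and height (world z) of each of tin_middle, tin_right below 0.014 m and angle between each of tin_middle, tin_right's own z axis and vertical below 0.1 rad and contact force between the fingers and tin_middle below 0.1 N and x of tin_right in the frame of tray between -0.06 and 0.06 m and y of tin_right in the frame of tray between -0.215 and 0.215 m and contact force between the fingers and tin_right below 0.1 N), for 0.2 s.
2. then the middle tin is lifted clear, the left one standing in the tray again (height (world z) of tin_middle above 0.04 m and contact force between the fingers and tin_middle above 1 N and x of tin_left in the frame of tray between -0.06 and 0.06 m and y of tin_left in the frame of tray between -0.215 and 0.215 m and height (world z) of each of tin_left, tin_right below 0.014 m and angle between each of tin_left, tin_right's own z axis and vertical below 0.1 rad and contact force between the fingers and tin_left below 0.1 N and x of tin_right in the frame of tray between -0.06 and 0.06 m and y of tin_right in the frame of tray between -0.215 and 0.215 m and contact force between the fingers and tin_right below 0.1 N), for 0.2 s.
3. then the right tin is lifted clear, the other two standing in the tray (height (world z) of tin_right above 0.04 m and contact force between the fingers and tin_right above 1 N and x of tin_left in the frame of tray between -0.06 and 0.06 m and y of tin_left in the frame of tray between -0.215 and 0.215 m and height (world z) of each of tin_left, tin_middle below 0.014 m and angle between each of tin_left, tin_middle's own z axis and vertical below 0.1 rad and contact force between the fingers and tin_left below 0.1 N and x of tin_middle in the frame of tray between -0.06 and 0.06 m and y of tin_middle in the frame of tray between -0.215 and 0.215 m and contact force between the fingers and tin_middle below 0.1 N), for 0.2 s.
At the end, for the whole second after the job is handed in: The fingers hold the heaviest tin (hidden inside it: pack_full_c0), nothing else carrying it, upright within 0.35 rad, under 0.03 m/s, its underside over 145 mm above the bench; the lighter two stand released, upright within 0.1 rad, on the tray floor (((distance between pack_full_c0 and tin_left below 0.06 m and height (world z) of tin_left above 0.145 m and angle between tin_left's own z axis and vertical below 0.35 rad and linear speed of tin_left below 0.03 m/s and contact force between the fingers and tin_left above 1 N and (x of tin_middle in the frame of tray between -0.06 and 0.06 m and y of tin_middle in the frame of tray between -0.215 and 0.215 m and height (world z) of tin_middle below 0.014 m and angle between tin_middle's own z axis and vertical below 0.1 rad and contact force between the fingers and tin_middle below 0.1 N) and (x of tin_right in the frame of tray between -0.06 and 0.06 m and y of tin_right in the frame of tray between -0.215 and 0.215 m and height (world z) of tin_right below 0.014 m and angle between tin_right's own z axis and vertical below 0.1 rad and contact force between the fingers and tin_right below 0.1 N) and contact force between tin_left and tray below 0.05 N and contact force between tin_left and paint_can below 0.05 N and contact force between tin_left and jar below 0.05 N) or (distance between pack_full_c0 and tin_middle below 0.06 m and height (world z) of tin_middle above 0.145 m and angle between tin_middle's own z axis and vertical below 0.35 rad and linear speed of tin_middle below 0.03 m/s and contact force between the fingers and tin_middle above 1 N and (x of tin_left in the frame of tray between -0.06 and 0.06 m and y of tin_left in the frame of tray between -0.215 and 0.215 m and height (world z) of tin_left below 0.014 m and angle between tin_left's own z axis and vertical below 0.1 rad and contact force between the fingers and tin_left below 0.1 N) and (x of tin_right in the frame of tray between -0.06 and 0.06 m and y of tin_right in the frame of tray between -0.215 and 0.215 m and height (world z) of tin_right below 0.014 m and angle between tin_right's own z axis and vertical below 0.1 rad and contact force between the fingers and tin_right below 0.1 N) and contact force between tin_middle and tray below 0.05 N and contact force between tin_middle and paint_can below 0.05 N and contact force between tin_middle and jar below 0.05 N) or (distance between pack_full_c0 and tin_right below 0.06 m and height (world z) of tin_right above 0.145 m and angle between tin_right's own z axis and vertical below 0.35 rad and linear speed of tin_right below 0.03 m/s and contact force between the fingers and tin_right above 1 N and (x of tin_left in the frame of tray between -0.06 and 0.06 m and y of tin_left in the frame of tray between -0.215 and 0.215 m and height (world z) of tin_left below 0.014 m and angle between tin_left's own z axis and vertical below 0.1 rad and contact force between the fingers and tin_left below 0.1 N) and (x of tin_middle in the frame of tray between -0.06 and 0.06 m and y of tin_middle in the frame of tray between -0.215 and 0.215 m and height (world z) of tin_middle below 0.014 m and angle between tin_middle's own z axis and vertical below 0.1 rad and contact force between the fingers and tin_middle below 0.1 N) and contact force between tin_right and tray below 0.05 N and contact force between tin_right and paint_can below 0.05 N and contact force between tin_right and jar below 0.05 N))); the arm keeps its last pose, push and grip.
It fails at once if the paint can, the jar or the wrench is moved by more than 25 mm, or the can or jar tipped (distance of any of paint_can, jar, wrench from where it was at the start of the episode above 0.025 m or angle between any of paint_can, jar's own z axis and vertical above 0.3 rad).
It fails at once if a tin is let go in the air (its foot more than 20 mm above the tray's floor) ((height (world z) of tin_left above 0.028 m and contact force between the fingers and tin_left below 0.05 N) or (height (world z) of tin_middle above 0.028 m and contact force between the fingers and tin_middle below 0.05 N) or (height (world z) of tin_right above 0.028 m and contact force between the fingers and tin_right below 0.05 N)).
It fails at once if a tin is tipped over (angle between any of tin_left, tin_middle, tin_right's own z axis and vertical above 0.7 rad).
It also fails if it takes over 72 s, if anything falls off the work surface, if the arm or the gripper's body presses on something with over 40 N, if the wrist force passes 120 N, or if a joint passes its speed limit or range.

ROBOT

A 6-joint arm with a two-finger parallel gripper is mounted at the origin on the work surface. World frame = base frame: x ahead of the robot, y to its left, z up, the work surface at z = 0. Lengths are in m, angles in rad, forces in N, time in s.
With the tool pointing down it reaches from about 0.35 to 0.975 m from the base axis. Payload 7.1 kg.
Tool frame: the origin (TCP) lies midway between the tips of the shut fingers; the grasp point (between the pads) lies 19 mm behind it (grip_point_offset is the distance from the TCP to the grasp point, in m); z points along the fingers, y is the direction in which the jaws open and shut (so a half turn about z gives the same grasp; the last joint's range is limited). The gripper opens to 88 mm and grips with 3 to 60 N. Pads are 20 mm wide; open, the fingers measure 115 mm over their backs; the gripper's body (75 mm by 178 mm) begins 61 mm behind the grasp point.
Start: joints at [1.195, 0.423, 1.63, -0, 1.089, -0.019], TCP at [0.218, 0.586, 0.223] pointing down, gripper open.
Joint ranges: [-3, 3], [-0.9, 2.11], [0.09, 2.58], [-1.31, 4.45], [0.11, 2.69], [-2.54, 2.54]. Speed limits (rad/s): [2.39, 2.39, 3.01, 3.14, 3.14, 3.14].

INTERFACE

Orientations are given as a unit quaternion [x, y, z, w].
In Python, from station import * gives the robot as it stands. The module is installed in compiled form; this text tells all that it offers.
- The arm moves only by the shell command python3 -m inch 'ROWS' [OPENING] [FORCE]. ROWS is JSON, a list of rows, each a list of 6 numbers: the shift along the tool's x, y, z in m, then the turn, a rotation vector about the tool's x, y, z in degrees. A call has 1 to 10 rows; each row is the pose to reach, as a shift and turn from the pose measured when the call began, along the tool's axes at that moment; what a row does not reach only later rows make up. A row lasts 1/10 s, in which the tool goes at most 50 mm and 8.59 degrees, less where a joint would pass 70% of its speed; a pose out of reach is approached as far as the arm can. A call with a gripper value outside its range is refused whole. OPENING is the opening, from 0 (shut) to 1 (fully open), set as the call begins (- or left out, the last holds). The fingers move at their own pace and stop on an object; FORCE is the grip in N (left out, the last holds). Time passes only in rows, so rows that repeat a pose let the fingers close. It gives the time, the measured TCP pose, the force and the opening at its end, in the units of the state.
- observe(): the state, without advancing time (a new reading comes with each control period).
- get_image(name): name is "scene" or "top" or "wrist"; returns the picture (480x640x3 uint8, red, green, blue); there is no depth.
- camera_params(name): a dict with "K" (3x3 intrinsics, pixels), "world_to_cam" (4x4, takes a point from world to camera coordinates); the wrist camera has in their place "hand_eye" (4x4, takes a point from camera to tool coordinates, whose origin is the TCP and whose axes are the flange's). Camera axes: x right, y up, looking along -z (the intrinsics and any distortion apply to the point x, -y, -z); pixel columns grow to the right and rows downward; lengths in m; the calibration is good to about 2 mm. A picture is of the moment at which its call begins: read the wrist's pose just before it. camera_params takes no time and is no camera call.
- close_job(): hands the job in, once; it reports no verdict.
Trained networks look in the newest picture that a camera, given by its name, has taken for a name from the list of things; names that differ only in an ending like _2 or _b are one class to them, and where a whole thing is asked for, a point or a joint stands for the part that bears it (a point fixed in the world has none). Each returns a list of dicts, best first, with "conf" (0 to 1); they miss things now and then, are a little off and sometimes report something else, mostly with a low value. They report only what shows in the picture. A call takes as long as a camera call.
- regions_of(camera, target): "pixels" (480x640 bool, what is visible of it) and "location" ([row, column] in pixels, amid what is visible of it).
- landmark_of(camera, target): "location" ([row, column] in pixels: a listed point, or the origin of a listed thing).
The state is a dict: "t": time; "joint_pos": joint angles; "joint_velocities": joint speeds; "effort": joint torques, N m; "eef_pos": TCP position; "tcp_rot": TCP orientation; "ft_force": force on the tool from outside, world axes, zero at the start; "torque": the same for the moment, N m; "finger_gap": finger opening in m.
Only numpy, scipy, OpenCV 4.12 (cv2) and the standard library are available. Lean on these libraries where they do the work, as an engineer would, in place of code of your own. Each camera call takes 0.05 s, during which the arm holds its last target. There are 200 camera calls.

## Working session

There is one attempt and no reset: what is moved stays moved. The work goes in short steps, Python scripts to look and compute and a shell command to move; the robot and the scene stay as the last step left them, time stands still between calls to the robot, and variables do not carry over. Pictures are saved under pics/ and viewed, about 8 in all and at most 12, crops included, and the job is handed in when it is done.

```bash
mkdir -p pics; cat > h.py <<'E'
from station import *
import numpy as np, cv2
from scipy.spatial.transform import Rotation as R
def ray(cam,rc):
    P=camera_params(cam);K=np.array(P["K"]);T=np.array(P["world_to_cam"])
    d=np.linalg.inv(K)@[rc[1],rc[0],1]; d=d*[1,-1,-1]
    Rm=T[:3,:3];return -Rm.T@T[:3,3],Rm.T@d
def onz(cam,rc,z):
    o,d=ray(cam,rc);return o+d*(z-o[2])/d[2]
E
python3 - <<'E'
from h import *
print({k:np.round(v,3).tolist() for k,v in observe().items()})
for c in("scene","top"):
    im=get_image(c);cv2.imwrite(f"pics/{c}.png",im[:,:,::-1])
    print(c,{k:(np.round(v,2).tolist()) if not isinstance(v,str) else v for k,v in camera_params(c).items()})
    for n,z in(("tray",0),("tin_left",.008),("tin_middle",.008),("tin_right",.008),("paint_can",0),("jar",0),("wrench",0)):
        for r in landmark_of(c,n)[:4]: print(n,np.round(r["conf"],2),np.round(r["location"],1),np.round(onz(c,r["location"],z),3))
E
```

```text
{'t': 0.0, 'joint_pos': [1.195, 0.424, 1.631, -0.0, 1.089, -0.019], 'joint_velocities': [-0.001, 0.0, 0.0, -0.0, -0.001, 0.001], 'effort': [0.001, -54.462, -27.367, 0.064, 0.023, -0.0], 'eef_pos': [0.218, 0.585, 0.222], 'tcp_rot': [0.177, 0.984, -0.001, -0.0], 'ft_force': [0.665, -0.425, -0.628], 'torque': [-0.007, -0.005, -0.039], 'finger_gap': 0.088}
scene {'K': [[577.77, 0.0, 334.01], [0.0, 577.77, 235.34], [0.0, 0.0, 1.0]], 'world_to_cam': [[-0.87, 0.49, 0.02, 0.52], [-0.29, -0.55, 0.78, 0.15], [0.4, 0.68, 0.62, -2.07], [0.0, 0.0, 0.0, 1.0]]}
tray 0.75 [244.6 352. ] [0.547 0.027 0.   ]
tin_left 0.85 [262.4 376.3] [0.531 0.143 0.008]
tin_middle 0.76 [238.9 352.5] [0.536 0.011 0.008]
paint_can 0.83 [292.3 306.2] [0.774 0.149 0.   ]
wrench 0.78 [333.6 452.3] [0.504 0.476 0.   ]
top {'K': [[598.83, 0.0, 316.68], [0.0, 598.83, 245.94], [0.0, 0.0, 1.0]], 'world_to_cam': [[-0.0, -1.0, 0.01, 0.0], [0.99, -0.0, 0.11, -0.59], [-0.11, 0.01, 0.99, -1.79], [0.0, 0.0, 0.0, 1.0]]}
tray 0.92 [255.1 305. ] [0.561 0.037 0.   ]
tin_left 0.83 [258.2 262.7] [0.55  0.167 0.008]
tin_middle 0.74 [259.1 311.1] [0.547 0.018 0.008]
tin_right 0.67 [259.2 347.6] [ 0.547 -0.095  0.008]
paint_can 0.91 [188.  266.6] [0.772 0.157 0.   ]
jar 0.59 [285.2 446.9] [ 0.467 -0.402  0.   ]
wrench 0.63 [273.4 157.1] [0.504 0.492 0.   ]
```

```bash
python3 - <<'E'
from h import *
a=cv2.imread("pics/top.png")[150:330,130:480];cv2.imwrite("pics/topc.png",cv2.resize(a,None,fx=2.2,fy=2.2,interpolation=cv2.INTER_CUBIC))
for c in("scene","top"):
  get_image(c)
  for n in("tin_left","tin_middle","tin_right","tray"):
    for r in regions_of(c,n)[:1]:
        m=r["pixels"].astype(np.uint8);ys,xs=np.nonzero(m)
        print(c,n,round(r["conf"],2),m.sum(),xs.min(),xs.max(),ys.min(),ys.max(),cv2.minAreaRect(np.c_[xs,ys].astype(np.float32)))
# predicted
E
```

```text
scene tin_left 0.92 730 367 390 236 272 ((378.4068298339844, 253.8849334716797), (21.408039093017578, 36.53498840332031), 6.009006023406982)
scene tin_middle 0.56 633 342 362 212 246 ((352.0, 229.0), (34.0, 20.0), 90.0)
scene tin_right 0.86 587 324 343 194 227 ((333.5, 210.5), (33.0, 19.0), 90.0)
scene tray 0.69 3125 295 415 202 295 ((353.5398254394531, 246.59735107421875), (133.6764373779297, 41.579864501953125), 41.18592834472656)
top tin_left 0.97 401 251 273 250 272 ((262.5, 260.5), (22.62741470336914, 21.21320343017578), 45.0)
top tin_middle 0.63 373 300 320 247 269 ((310.0, 258.0), (22.0, 20.0), 90.0)
top tin_right 0.94 406 337 359 246 268 ((347.2500305175781, 257.2500305175781), (20.50609588623047, 22.62741470336914), 45.0)
top tray 0.67 5718 230 381 229 285 ((304.747802734375, 257.22314453125), (47.654422760009766, 151.07179260253906), 85.36454010009766)
```

View pics/scene.png

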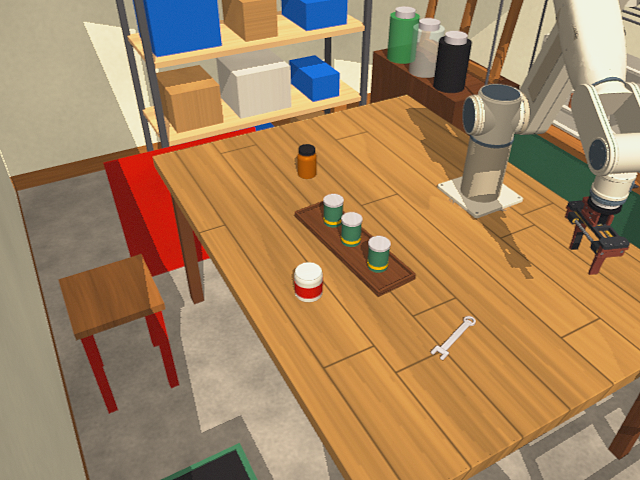

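View pics/topc.png

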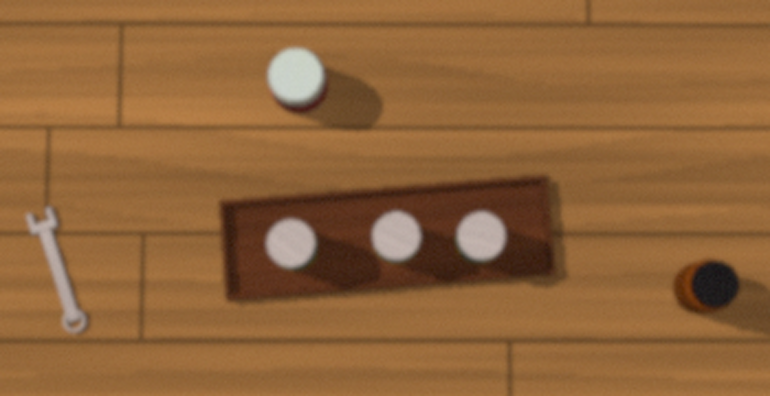

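```bash
cat >> h.py <<'E'
def local(p):
    s=observe();Q=R.from_quat(s["tcp_rot"]);d=Q.inv().apply(np.array(p)-s["eef_pos"])
    yaw=np.degrees(np.arctan2(*Q.as_matrix()[[1,0],[1,1]]))
    return np.round(d,4),round(yaw,2)
E
python3 - <<'E'
from h import *
for n,rc in (("L",(260.7,262.4)),("M",(257.6,310)),("R",(257.3,347.6))): print(n,np.round(onz("top",rc,.098),4))
for n,rc in (("L",(254,378.4)),("M",(229,352)),("R",(210.5,333.5))): print(n,np.round(onz("scene",rc,.053),4))
p=onz("top",(260.7,262.4),.098);p[2]=.25
s=observe();print(local(p),local([.54,.01,.25]));print(R.from_quat(s["tcp_rot"]).as_matrix().round(3))
print(camera_params("wrist"))
E
```

```text
L [0.5345 0.1607 0.098 ]
M [0.5435 0.0212 0.098 ]
R [ 0.5444 -0.0892  0.098 ]
L [0.5355 0.1561 0.053 ]
M [0.5423 0.0152 0.053 ]
R [ 0.5449 -0.0976  0.053 ]
(array([-0.4447, -0.2877, -0.0273]), np.float64(69.56)) (array([-0.5025, -0.427 , -0.0273]), np.float64(69.56))
[[-0.937  0.349 -0.   ]
 [ 0.349  0.937 -0.   ]
 [ 0.    -0.    -1.   ]]
{'K': array([[405.38733567,   0.        , 322.85798358],
       [  0.        , 405.38733567, 245.81629369],
       [  0.        ,   0.        ,   1.        ]]), 'hand_eye': array([[ 4.93122894e-04,  9.51848706e-01,  3.06567769e-01,
         8.57736634e-02],
       [ 9.99999803e-01, -3.49947926e-04, -5.21990019e-04,
         4.15449741e-04],
       [-3.89572769e-04,  3.06567966e-01, -9.51848691e-01,
        -1.60875328e-01],
       [ 0.00000000e+00,  0.00000000e+00,  0.00000000e+00,
         1.00000000e+00]])}
```

```bash
T='[-0.445,-0.288,-0.027,0,0,69.5]'; python3 -m inch '[[-0.445,-0.288,-0.027,0,0,69.5],[-0.445,-0.288,-0.027,0,0,69.5],[-0.445,-0.288,-0.027,0,0,69.5],[-0.445,-0.288,-0.027,0,0,69.5],[-0.445,-0.288,-0.027,0,0,69.5],[-0.445,-0.288,-0.027,0,0,69.5],[-0.445,-0.288,-0.027,0,0,69.5],[-0.445,-0.288,-0.027,0,0,69.5],[-0.445,-0.288,-0.027,0,0,69.5],[-0.445,-0.288,-0.027,0,0,69.5]]' 1 30
python3 - <<'E'
from h import *
for n,p in(("L",[.535,.158,.25]),): print(n,local(p))
E
```

```text
t: 2.3
eef_pos: [0.5173, 0.1831, 0.2485]
tcp_rot: [0.707, 0.707, 0.0, 0.0]
ft_force: [-0.1, 0.9, 0.8]
finger_gap: 0.0877
L (array([-0.0251,  0.0177, -0.0015]), np.float64(0.02))
```

```bash
python3 -m inch '[[-0.025,0.018,0,0,0,0],[-0.025,0.018,0,0,0,0],[-0.025,0.018,0,0,0,0],[-0.025,0.018,0,0,0,0]]'
cat >> h.py <<'E'
def wonz(rc,z,s):
    P=camera_params("wrist");H=np.array(P["hand_eye"]);d=np.linalg.inv(np.array(P["K"]))@[rc[1],rc[0],1]*[1,-1,-1]
    Q=R.from_quat(s["tcp_rot"]);o=Q.apply(H[:3,3])+s["eef_pos"];d=Q.apply(H[:3,:3]@d)
    return o+d*(z-o[2])/d[2]
E
python3 - <<'E'
from h import *
s=observe();im=get_image("wrist");cv2.imwrite("pics/w1.png",im[:,:,::-1])
for n in("tin_left","tin_middle","tin_right"):
    for r in landmark_of("wrist",n)[:2]: print(n,r["conf"],r["location"],wonz(r["location"],.008,s).round(4))
# lid: grey bright, low saturation
hsv=cv2.cvtColor(im,cv2.COLOR_RGB2HSV);m=((hsv[:,:,1]<60)&(hsv[:,:,2]>130)).astype(np.uint8)
for c in cv2.findContours(m,cv2.RETR_EXTERNAL,cv2.CHAIN_APPROX_NONE)[0]:
    if cv2.contourArea(c)>1500:
        e=cv2.fitEllipse(c);print(e,wonz(e[0][::-1],.098,s).round(4))
E
```

```text
t: 2.7
eef_pos: [0.5346, 0.1588, 0.2484]
tcp_rot: [0.707, 0.707, 0.0, -0.0]
ft_force: [-0.1, -0.1, 0.2]
finger_gap: 0.0877
tin_left 0.56 [202.0, 321.4] [0.5325 0.1617 0.008 ]
tin_middle 0.81 [327.0, 333.7] [0.5462 0.0207 0.008 ]
((338.04742431640625, 465.2721252441406), (34.04152297973633, 66.07547760009766), 86.81148529052734) [ 0.5491 -0.0806  0.098 ]
((337.0218505859375, 373.9821472167969), (61.0043830871582, 70.03411865234375), 81.47003173828125) [0.5469 0.0235 0.098 ]
((326.5303955078125, 224.86337280273438), (77.25139617919922, 79.2093505859375), 82.34915924072266) [0.5369 0.1618 0.098 ]
((601.10400390625, 220.90635681152344), (80.71077728271484, 94.32527160644531), 10.095636367797852) [0.754  0.1653 0.098 ]
```

View pics/w1.png

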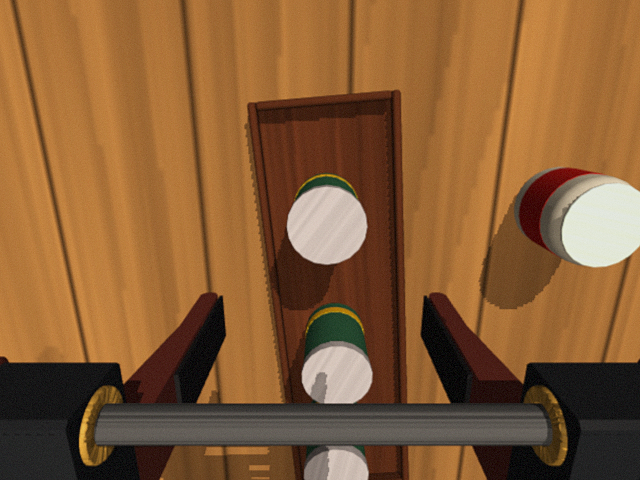

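```bash
python3 -m inch '[[0.002,0.0015,0.04,0,0,0],[0.002,0.0015,0.08,0,0,0],[0.002,0.0015,0.12,0,0,0],[0.002,0.0015,0.15,0,0,0],[0.002,0.0015,0.175,0,0,0],[0.002,0.0015,0.195,0,0,0],[0.002,0.0015,0.209,0,0,0],[0.002,0.0015,0.209,0,0,0],[0.002,0.0015,0.209,0,0,0]]'
python3 -m inch '[[0,0,0,0,0,0],[0,0,0,0,0,0],[0,0,0,0,0,0],[0,0,0,0,0,0],[0,0,0,0,0,0],[0,0,0,0,0,0],[0,0,0,0,0,0],[0,0,0,0,0,0]]' 0 40
```

```text
t: 3.8
eef_pos: [0.5366, 0.1616, 0.0399]
tcp_rot: [0.706, 0.708, 0.0, 0.0]
ft_force: [-0.2, 0.1, 0.2]
finger_gap: 0.0876
t: 4.6
eef_pos: [0.5372, 0.1617, 0.0405]
tcp_rot: [0.706, 0.708, 0.001, 0.0]
ft_force: [1.6, -0.4, 5.9]
finger_gap: 0.0606
```

```bash
python3 -m inch '[[0,0,-0.01,0,0,0],[0,0,-0.025,0,0,0],[0,0,-0.04,0,0,0],[0,0,-0.055,0,0,0],[0,0,-0.065,0,0,0],[0,0,-0.07,0,0,0],[0,0,-0.07,0,0,0],[0,0,-0.07,0,0,0],[0,0,-0.07,0,0,0],[0,0,-0.07,0,0,0]]'
for i in 1 2 3; do python3 -m inch '[[0,0,0,0,0,0],[0,0,0,0,0,0],[0,0,0,0,0,0]]'; done
python3 -c "
from h import *
s=observe();print({k:np.round(s[k],3) for k in('ft_force','torque','effort','joint_pos')})
cv2.imwrite('pics/s2.png',get_image('scene')[160:320,250:470,::-1].repeat(3,0).repeat(3,1))"
```

```text
t: 5.6
eef_pos: [0.5367, 0.1615, 0.1099]
tcp_rot: [0.706, 0.708, 0.0, 0.0]
ft_force: [-0.3, 0.0, -3.3]
finger_gap: 0.0607
t: 5.9
eef_pos: [0.5366, 0.1615, 0.1097]
tcp_rot: [0.706, 0.708, 0.0, 0.0]
ft_force: [0.0, -0.2, -2.0]
finger_gap: 0.0602
t: 6.2
eef_pos: [0.5366, 0.1616, 0.1097]
tcp_rot: [0.706, 0.708, 0.0, 0.0]
ft_force: [0.3, 0.2, -2.4]
finger_gap: 0.061
t: 6.5
eef_pos: [0.5366, 0.1616, 0.1097]
tcp_rot: [0.706, 0.708, 0.0, 0.0]
ft_force: [0.5, 0.8, -2.1]
finger_gap: 0.0604
{'ft_force': array([ 0.541,  0.757, -2.065]), 'torque': array([-0.012,  0.057,  0.006]), 'effort': array([ 0.0000e+00, -5.2956e+01, -2.1491e+01,  5.0000e-02, -6.0000e-03,
        0.0000e+00]), 'joint_pos': array([0.271, 0.486, 1.847, 0.   , 0.808, 0.268])}
```

View pics/s2.png

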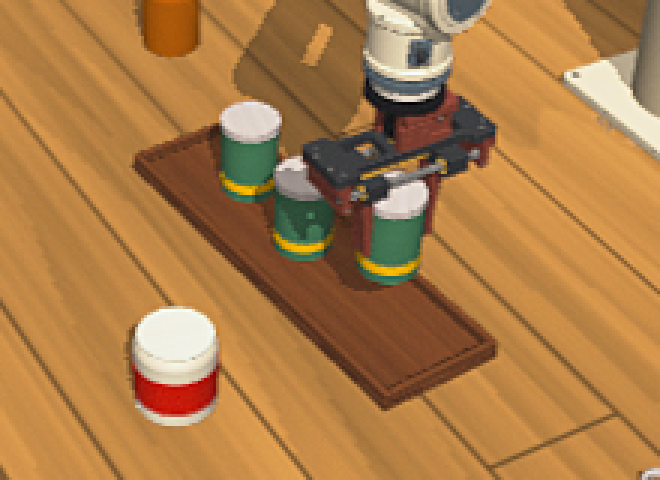

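The picture shows the left tin, at about (394,235) in the crop, upright in the fingers and clear of the tray. The other two are standing. It weighs about 2.2 N, so it's a light one, and I'll set it down.

```bash
python3 -m inch '[[0,0,0.02,0,0,0],[0,0,0.038,0,0,0],[0,0,0.05,0,0,0],[0,0,0.058,0,0,0],[0,0,0.063,0,0,0],[0,0,0.066,0,0,0],[0,0,0.068,0,0,0],[0,0,0.068,0,0,0],[0,0,0.068,0,0,0]]'
python3 -m inch '[[0,0,0.001,0,0,0],[0,0,0.001,0,0,0],[0,0,0.001,0,0,0]]'
```

```text
t: 7.45
eef_pos: [0.5369, 0.1617, 0.0421]
tcp_rot: [0.706, 0.708, 0.001, 0.0]
ft_force: [0.4, -0.2, -3.2]
finger_gap: 0.0608
t: 7.75
eef_pos: [0.537, 0.1617, 0.0412]
tcp_rot: [0.706, 0.708, 0.001, 0.0]
ft_force: [0.2, -0.3, -2.8]
finger_gap: 0.0609
```

```bash
python3 -m inch '[[0,0,0.0005,0,0,0],[0,0,0.001,0,0,0],[0,0,0.001,0,0,0],[0,0,0.001,0,0,0]]'
python3 -m inch '[[0,0,0.0005,0,0,0],[0,0,0.0005,0,0,0],[0,0,0.0005,0,0,0]]'
```

```text
t: 8.15
eef_pos: [0.5372, 0.1617, 0.0406]
tcp_rot: [0.706, 0.708, 0.001, 0.0]
ft_force: [-1.9, -0.8, 2.7]
finger_gap: 0.0608
t: 8.45
eef_pos: [0.5372, 0.1618, 0.0405]
tcp_rot: [0.706, 0.708, 0.001, 0.0]
ft_force: [-2.5, -1.0, 6.0]
finger_gap: 0.0608
```

```bash
python3 -m inch '[[0,0,0,0,0,0],[0,0,0,0,0,0],[0,0,0,0,0,0],[0,0,0,0,0,0],[0,0,0,0,0,0],[0,0,0,0,0,0]]' 1
python3 -m inch '[[0,0,-0.02,0,0,0],[0,0,-0.05,0,0,0],[0,0,-0.09,0,0,0],[0,0,-0.13,0,0,0],[0,0,-0.17,0,0,0],[-0.04,0.003,-0.19,0,0,0],[-0.08,0.006,-0.2,0,0,0],[-0.12,0.007,-0.2,0,0,0],[-0.14,0.008,-0.2,0,0,0],[-0.14,0.008,-0.2,0,0,0]]'
cat > look.py <<'E'
from h import *
import sys
s=observe();im=get_image("wrist");cv2.imwrite("pics/%s.png"%sys.argv[1],im[:,:,::-1])
print(s["eef_pos"])
hsv=cv2.cvtColor(im,cv2.COLOR_RGB2HSV);m=((hsv[:,:,1]<60)&(hsv[:,:,2]>130)).astype(np.uint8)
for c in cv2.findContours(m,cv2.RETR_EXTERNAL,cv2.CHAIN_APPROX_NONE)[0]:
    if cv2.contourArea(c)>1500:
        e=cv2.fitEllipse(c);p=wonz(e[0][::-1],.098,s);print(np.round(e[0],0),np.round(e[1],0),p.round(4),local([*p[:2],.040]))
for n in("tin_left","tin_middle","tin_right"):
    for r in landmark_of("wrist",n)[:2]: print(n,round(r["conf"],2),wonz(r["location"],.008,s).round(4))
E
python3 look.py w2
```

```text
t: 9.05
eef_pos: [0.5372, 0.1617, 0.0404]
tcp_rot: [0.706, 0.708, 0.001, 0.0]
ft_force: [-0.6, 0.1, -0.1]
finger_gap: 0.0878
t: 10.05
eef_pos: [0.5452, 0.0194, 0.2405]
tcp_rot: [0.707, 0.707, 0.001, 0.001]
ft_force: [0.1, 0.1, -0.4]
finger_gap: 0.0879
[0.54519469 0.01940544 0.24052638]
[326. 354.] [66. 73.] [ 0.5472 -0.0904  0.098 ] (array([-0.1113,  0.0017,  0.2003]), np.float64(0.0))
[325. 228.] [79. 81.] [0.5464 0.0217 0.098 ] (array([0.0008, 0.0009, 0.2004]), np.float64(0.0))
[614.  43.] [ 60. 101.] [0.7426 0.1518 0.098 ] (array([0.1309, 0.1971, 0.2008]), np.float64(0.0))
[311.  35.] [84. 99.] [0.5368 0.1564 0.098 ] (array([ 0.1355, -0.0088,  0.2005]), np.float64(0.0))
tin_left 0.85 [0.5362 0.1585 0.008 ]
tin_middle 0.66 [0.5428 0.0225 0.008 ]
tin_right 0.76 [ 0.5474 -0.0922  0.008 ]
```

View pics/w2.png

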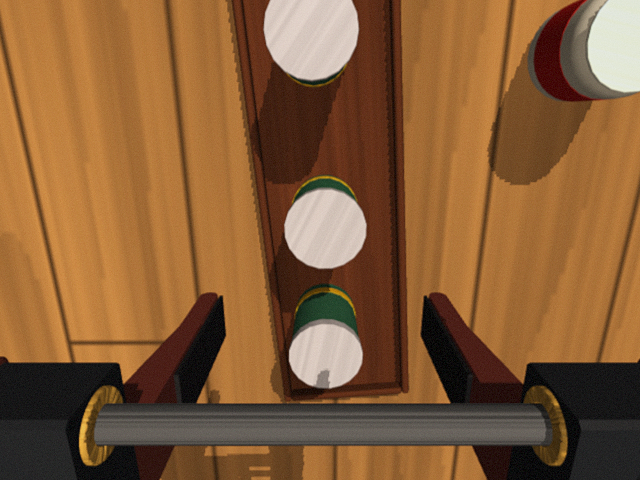

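The left tin stands in the tray again (lid at 311,28). The middle lid is at (325,228) and the right at (326,354). Next is the middle one.

```bash
python3 -m inch '[[0.001,0.001,0.04,0,0,0],[0.001,0.001,0.08,0,0,0],[0.001,0.001,0.115,0,0,0],[0.001,0.001,0.145,0,0,0],[0.001,0.001,0.17,0,0,0],[0.001,0.001,0.188,0,0,0],[0.001,0.001,0.2,0,0,0],[0.001,0.001,0.2,0,0,0],[0.001,0.001,0.2,0,0,0]]'
python3 -m inch '[[0,0,0,0,0,0],[0,0,0,0,0,0],[0,0,0,0,0,0],[0,0,0,0,0,0],[0,0,0,0,0,0],[0,0,0,0,0,0],[0,0,0,0,0,0],[0,0,0,0,0,0]]' 0 40
```

```text
t: 11.15
eef_pos: [0.5468, 0.0242, 0.0406]
tcp_rot: [0.706, 0.708, 0.001, 0.0]
ft_force: [-0.1, 0.8, 0.6]
finger_gap: 0.0877
t: 11.95
eef_pos: [0.5472, 0.0242, 0.0411]
tcp_rot: [0.706, 0.709, 0.001, 0.001]
ft_force: [-1.0, -0.4, 6.2]
finger_gap: 0.0624
```

```bash
python3 -m inch '[[0,0,-0.01,0,0,0],[0,0,-0.025,0,0,0],[0,0,-0.04,0,0,0],[0,0,-0.055,0,0,0],[0,0,-0.065,0,0,0],[0,0,-0.07,0,0,0],[0,0,-0.07,0,0,0],[0,0,-0.07,0,0,0],[0,0,-0.07,0,0,0],[0,0,-0.07,0,0,0]]'
for i in 1 2 3 4; do python3 -m inch '[[0,0,0,0,0,0],[0,0,0,0,0,0],[0,0,0,0,0,0]]'; done
```

```text
t: 12.95
eef_pos: [0.5465, 0.0241, 0.1105]
tcp_rot: [0.706, 0.708, 0.001, 0.0]
ft_force: [-0.4, 0.1, -3.1]
finger_gap: 0.0618
t: 13.25
eef_pos: [0.5464, 0.0241, 0.1103]
tcp_rot: [0.706, 0.708, 0.001, 0.0]
ft_force: [-0.2, 0.1, -3.7]
finger_gap: 0.0618
t: 13.55
eef_pos: [0.5464, 0.0241, 0.1103]
tcp_rot: [0.706, 0.708, 0.001, 0.0]
ft_force: [0.3, 0.2, -3.1]
finger_gap: 0.0619
t: 13.85
eef_pos: [0.5465, 0.0241, 0.1104]
tcp_rot: [0.706, 0.708, 0.001, 0.0]
ft_force: [-0.0, -0.3, -2.9]
finger_gap: 0.0622
t: 14.15
eef_pos: [0.5465, 0.0241, 0.1104]
tcp_rot: [0.706, 0.708, 0.001, 0.0]
ft_force: [-0.7, 0.2, -2.4]
finger_gap: 0.0618
```

```bash
python3 -m inch '[[0,0,0.02,0,0,0],[0,0,0.038,0,0,0],[0,0,0.05,0,0,0],[0,0,0.058,0,0,0],[0,0,0.063,0,0,0],[0,0,0.066,0,0,0],[0,0,0.068,0,0,0],[0,0,0.0693,0,0,0],[0,0,0.0693,0,0,0],[0,0,0.0693,0,0,0]]'
python3 -m inch '[[0,0,0.0005,0,0,0],[0,0,0.0005,0,0,0],[0,0,0.0005,0,0,0]]'
```

```text
t: 15.15
eef_pos: [0.5468, 0.0242, 0.0413]
tcp_rot: [0.706, 0.709, 0.001, 0.0]
ft_force: [0.5, -0.5, -2.0]
finger_gap: 0.0616
t: 15.45
eef_pos: [0.5469, 0.0242, 0.0411]
tcp_rot: [0.706, 0.709, 0.001, 0.0]
ft_force: [-1.4, 0.7, 0.9]
finger_gap: 0.0617
```

```bash
python3 -m inch '[[0,0,0.0004,0,0,0],[0,0,0.0004,0,0,0],[0,0,0.0004,0,0,0]]'
python3 -m inch '[[0,0,0,0,0,0],[0,0,0,0,0,0],[0,0,0,0,0,0],[0,0,0,0,0,0],[0,0,0,0,0,0],[0,0,0,0,0,0]]' 1
python3 -m inch '[[0,0,-0.02,0,0,0],[0,0,-0.05,0,0,0],[0,0,-0.09,0,0,0],[0,0,-0.13,0,0,0],[0,0,-0.17,0,0,0],[-0.04,0,-0.19,0,0,0],[-0.08,0,-0.2,0,0,0],[-0.115,0,-0.2,0,0,0],[-0.115,0,-0.2,0,0,0],[-0.115,0,-0.2,0,0,0]]'
python3 look.py w3
```

```text
t: 15.75
eef_pos: [0.5469, 0.0242, 0.0411]
tcp_rot: [0.706, 0.709, 0.001, 0.0]
ft_force: [-1.4, -1.3, 5.9]
finger_gap: 0.0619
t: 16.35
eef_pos: [0.5469, 0.0242, 0.0411]
tcp_rot: [0.706, 0.709, 0.001, 0.0]
ft_force: [-0.4, 0.6, 0.9]
finger_gap: 0.0882
t: 17.35
eef_pos: [0.5466, -0.0914, 0.2408]
tcp_rot: [0.706, 0.708, 0.001, 0.0]
ft_force: [-0.4, -0.2, 0.2]
finger_gap: 0.0877
[ 0.54663176 -0.09139198  0.24080668]
[324. 232.] [78. 81.] [ 0.5469 -0.0922  0.098 ] (array([-0.0019, -0.    ,  0.2007]), np.float64(0.19))
[323.  75.] [91. 98.] [0.546  0.0209 0.098 ] (array([ 0.1112, -0.0005,  0.2008]), np.float64(0.19))
tin_middle 0.9 [0.5449 0.022  0.008 ]
tin_right 0.7 [ 0.547  -0.0946  0.008 ]
```

View pics/w3.png

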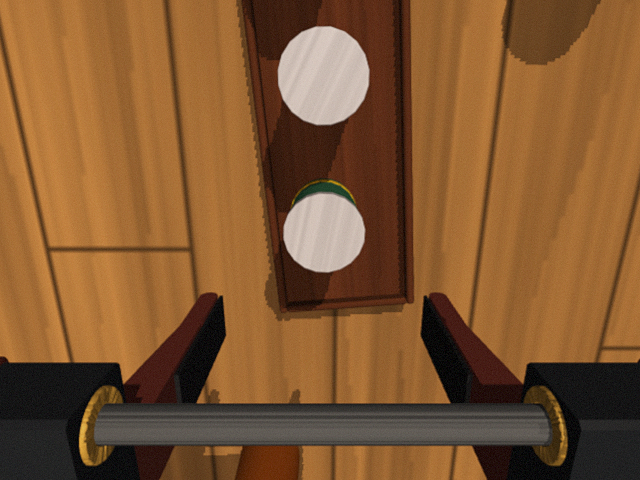

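The middle tin stands (lid at 323,75) and the right lid is at (324,232), almost under the gripper. I'll grip the right one.

```bash
python3 -m inch '[[-0.002,0,0.04,0,0,0],[-0.002,0,0.08,0,0,0],[-0.002,0,0.115,0,0,0],[-0.002,0,0.145,0,0,0],[-0.002,0,0.17,0,0,0],[-0.002,0,0.188,0,0,0],[-0.002,0,0.2,0,0,0],[-0.002,0,0.2,0,0,0],[-0.002,0,0.2,0,0,0]]'
python3 -m inch '[[0,0,0,0,0,0],[0,0,0,0,0,0],[0,0,0,0,0,0],[0,0,0,0,0,0],[0,0,0,0,0,0],[0,0,0,0,0,0],[0,0,0,0,0,0],[0,0,0,0,0,0]]' 0 45
python3 -m inch '[[0,0,-0.01,0,0,0],[0,0,-0.025,0,0,0],[0,0,-0.04,0,0,0],[0,0,-0.055,0,0,0],[0,0,-0.065,0,0,0],[0,0,-0.07,0,0,0],[0,0,-0.07,0,0,0],[0,0,-0.07,0,0,0],[0,0,-0.07,0,0,0],[0,0,-0.07,0,0,0]]'
for i in 1 2 3; do python3 -m inch '[[0,0,0,0,0,0],[0,0,0,0,0,0],[0,0,0,0,0,0]]'; done
```

```text
t: 18.45
eef_pos: [0.5474, -0.0913, 0.041]
tcp_rot: [0.705, 0.709, 0.001, 0.0]
ft_force: [-0.2, 0.2, 2.1]
finger_gap: 0.0881
t: 19.25
eef_pos: [0.5477, -0.0914, 0.0416]
tcp_rot: [0.705, 0.709, 0.001, 0.0]
ft_force: [-1.0, 0.0, 6.1]
finger_gap: 0.0623
t: 20.25
eef_pos: [0.5471, -0.0914, 0.111]
tcp_rot: [0.705, 0.709, 0.001, -0.0]
ft_force: [-0.5, 0.0, -5.5]
finger_gap: 0.0627
t: 20.55
eef_pos: [0.547, -0.0913, 0.1108]
tcp_rot: [0.705, 0.709, 0.001, -0.0]
ft_force: [0.2, 0.5, -5.8]
finger_gap: 0.0621
t: 20.85
eef_pos: [0.5471, -0.0914, 0.1108]
tcp_rot: [0.705, 0.709, 0.001, -0.0]
ft_force: [0.2, 0.1, -5.1]
finger_gap: 0.0623
t: 21.15
eef_pos: [0.547, -0.0914, 0.1108]
tcp_rot: [0.705, 0.709, 0.001, -0.0]
ft_force: [0.2, -0.6, -5.7]
finger_gap: 0.0622
```

The right tin reads about 5.6 N, against 2.2 N for the left and 3 N for the middle, so it's the heaviest. I'll raise it slowly and check.

```bash
python3 -m inch '[[0,0,-0.01,0,0,0],[0,0,-0.025,0,0,0],[0,0,-0.04,0,0,0],[0,0,-0.055,0,0,0],[0,0,-0.07,0,0,0],[0,0,-0.085,0,0,0],[0,0,-0.1,0,0,0],[0,0,-0.11,0,0,0],[0,0,-0.11,0,0,0],[0,0,-0.11,0,0,0]]'
python3 -m inch '[[0,0,0,0,0,0],[0,0,0,0,0,0],[0,0,0,0,0,0],[0,0,0,0,0,0],[0,0,0,0,0,0],[0,0,0,0,0,0],[0,0,0,0,0,0],[0,0,0,0,0,0]]'
python3 -c "
from h import *
print(np.abs(observe()['joint_velocities']).max())
cv2.imwrite('pics/s3.png',get_image('scene')[130:330,230:490,::-1].repeat(3,0).repeat(3,1))"
```

```text
t: 22.15
eef_pos: [0.5468, -0.0915, 0.2208]
tcp_rot: [0.705, 0.709, 0.001, -0.0]
ft_force: [-0.1, -0.3, -6.3]
finger_gap: 0.0624
t: 22.95
eef_pos: [0.5467, -0.0915, 0.2208]
tcp_rot: [0.705, 0.709, 0.001, -0.0]
ft_force: [-0.0, 0.0, -5.6]
finger_gap: 0.0625
0.002081732861921428
```

View pics/s3.png

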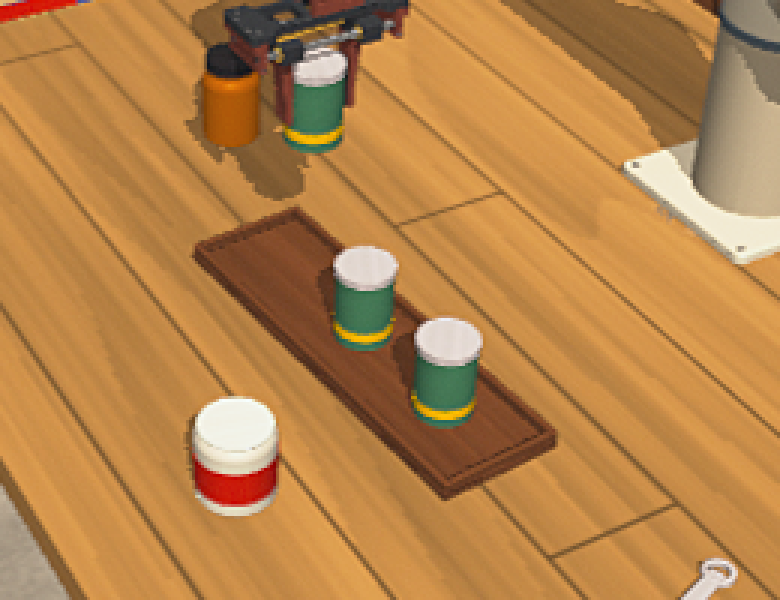

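The held tin (318,100) hangs upright. The left tin (446,372) and middle tin (365,298) stand in the tray, and the can, jar and wrench are in place.

```bash
python3 -c "
from station import *
print(close_job())"
```

```text
the job is handed in; nothing more can be done
None
```

The right tin is the heaviest, and I handed the job in at about 23 s with the gripper holding it. I lifted the tins from left to right, and set the left and middle ones back on the tray floor before letting go.

| Tin | Weight felt | Approx. mass |
|---|---|---|
| Left | 2.0–2.4 N | 0.22 kg |
| Middle | 2.4–3.7 N | 0.3 kg |
| Right | 5.1–5.8 N | 0.57 kg |

**Last checks:**
- **Held tin:** the TCP was at z = 0.221 m, which puts the tin's bottom about 187 mm above the bench. The wrist force was steady at −5.6 N, the finger gap was 62 mm, and the arm was still. The last scene picture showed the tin upright.
- **Everything else:** the same picture showed the other two tins standing in the tray. By eye, the paint can, jar and wrench were where they started; I did not measure them again.

No check failed. The only disagreement was a few millimetres between the cameras on where the tins stood, and the force readings were noisy by about 0.5 N, which is small next to the gap between the right tin and the others.

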